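Turn the cleaning brush handle-down in its slanted stand

TASK

On the counter two identical slanted brush stands each hold a machine cleaning brush; one brush has been put in wrongly, with its bristles down in the cup. Pull that brush out, turn it end for end, and put it back in the same stand handle-down: the handle pushed well home in the cup and the bristles up in the air, like the other brush. Leave the other brush in its stand and do not knock over the jigger, the small flask, the tamper or the pitcher.

Things in the scene. Friction and masses are not known exactly. Their poses are not given: they have to be found in the camera images.
- brush: Wrongly placed black cleaning brush, loose, 134 x 20 x 17 mm, about 50 g, centre of mass in the middle. Origin: middle of its length, on its underside. +y runs to the handle end (y = +67 mm; bristle tips at y = -67, bristles 25 mm long), z is the 17 mm thickness (body middle at z = 8.5), x the 20 mm width. It leans out of the cup bristles-down, +y up at about 27 degrees; grip its sides.
- brush_bristle_tip (a point): Middle of the bristle end of that brush.
- brush_handle_end (a point): Middle of the handle end of that brush.
- stand: Fixed stand of that brush: dark wooden base 124 x 76 x 10 mm, origin under its centre, x along it, z up. On it a steel cup (bore 33 mm across, 48 mm deep, wall 3 mm, closed floor) whose axis rises toward +x at 50 degrees above level, in the plane y = 0. +x points away from the robot and 10 to 40 degrees to its right.
- stand_cup_floor (a point): Centre of the cup's inner floor, on its axis; (-30, 0, 36) mm in the stand's frame. A brush fits loosely (about 7 mm play all round): at rest it slopes anywhere from 20 to 50 degrees above level.
- stand_cup_mouth (a point): Centre of the mouth of that cup, on the axis, 48 mm from the cup floor; (1, 0, 73) mm in the stand's frame.
- other_stand: The second stand, identical, also fixed, with the correctly placed brush; same frame. It may stand left or right of the first.
- other_brush: The second, identical brush (same frame as the first), already handle-down in the second stand; leave it there.
- jigger: Steel double jigger, an hourglass 44 mm wide and 74 mm high, loose; origin under its centre, z up.
- mini_flask: Small black flask with a stopper, 57 mm wide and 74 mm high, loose; origin under its centre, z up.
- board: Wooden board on the counter, 400 x 315 x 38 mm, fixed, on which stands, jigger and small flask stand; origin under its centre. A cloth-covered grinder, part of the furniture, rises to its right (x over 0.53 m, y from 0.02 to -0.4 m, up to about 0.2 m high): keep clear of it.
- tamper: Coffee tamper, steel foot 58 mm wide, black grip, 82 mm high, loose; origin under its centre, z up.
- pitcher: Small steel milk pitcher with handle, 69 x 98 x 80 mm, loose; origin under its centre, z up.

How it is judged (in metres and radians):
At the end, for the whole second after the job is handed in: The handle end is down in the cup of its own stand, within 25 mm of the centre of the cup's floor, the bristle tips are more than 60 mm above the stand's underside, the brush is released and at rest, and the other brush is within 30 mm of where it was (distance between brush_handle_end and stand_cup_floor below 0.025 m and z of brush_bristle_tip in the frame of stand above 0.06 m and linear speed of brush below 0.03 m/s and distance of other_brush from where it was at the start of the episode below 0.03 m); the robot touches nothing.
It fails at once if the other brush is moved more than 50 mm (distance of other_brush from where it was at the start of the episode above 0.05 m).
It fails at once if the jigger is knocked over (angle between jigger's own z axis and vertical above 0.6 rad).
It fails at once if the small flask is knocked over (angle between mini_flask's own z axis and vertical above 0.6 rad).
It fails at once if the tamper is knocked over (angle between tamper's own z axis and vertical above 0.6 rad).
It fails at once if the pitcher is knocked over (angle between pitcher's own z axis and vertical above 0.6 rad).
It also fails if it takes over 45 s, if anything falls off the work surface, if the arm or the gripper's body presses on something with over 40 N, if the wrist force passes 120 N, or if a joint passes its speed limit or range.

ROBOT

A 6-joint arm with a two-finger parallel gripper is mounted at the origin on a cart in front of the work surface, level with it; the furniture and walls round the work are solid. World frame = base frame: x ahead of the robot, y to its left, z up, the work surface at z = 0. Lengths are in mm, angles in rad, forces in N, time in s.
With the tool pointing down it reaches from about 275 to 750 mm from the base axis. Payload 10.2 kg.
Tool frame: the origin (TCP) lies midway between the tips of the shut fingers; the grasp point (between the pads) lies 19 mm behind it; z points along the fingers, y is the direction in which the jaws open and shut (so a half turn about z gives the same grasp; the last joint's range is limited). The gripper opens to 85 mm and grips with 20 to 120 N. Pads are 22 mm wide; open, the fingers measure 114 mm over their backs; the gripper's body (76 mm by 85 mm) begins 54 mm behind the grasp point. The pads swing forward as they close: fully open they stand 13 mm farther back than shut.
Start: joints at [-1.512, 0.313, 1.498, -0, 1.331, -0.223], TCP at [145.981, -504.302, 231.294] pointing down, gripper open.
Joint ranges: [-2.94, 2.94], [-0.97, 2.17], [0.19, 2.56], [-1.23, 4.37], [0.02, 3.11], [-2.88, 2.88]. Speed limits (rad/s): [2.39, 2.39, 3.01, 3.14, 3.14, 3.14].

INTERFACE

Orientations are given as a unit quaternion [w, x, y, z].
In Python, from rig import ctrl gives the robot as it stands.
- The arm moves only by the tool carry_out, never from a script. Its argument "plan" is a list of rows, each a list of 3 entries, a list of its own where there are three numbers: the finger opening in mm, from 0 to 85.4, then the shift along the tool's x, y, z in mm, then the turn, a rotation vector about the tool's x, y, z in units of 6 degrees (1.0 is 6 degrees). In form: [[grip, [x, y, z], [ax, ay, az]], ...]. A call has 1 to 20 rows; each row shifts and turns the commanded pose from where the row before left it, along the tool's axes as they then stand; what a row does not reach is not made up. A row lasts 1/12 s, in which the tool goes at most 41.7 mm and 7.16 degrees, less where a joint would pass 70% of its speed; a pose out of reach is approached as far as the arm can. A call with a gripper value outside its range is refused whole. The fingers move at their own pace and stop on an object; "grip_force" is the grip in N (left out, the last holds). Time passes only in rows, so rows that do not move let the fingers close. It gives the time, the measured TCP pose, the force and the opening at its end, in the units of the state.
- ctrl.sense(): the state, without advancing time (a new reading comes with each control period).
- ctrl.capture(name): name is "scene" or "top" or "wrist"; returns a dict with "color" (480x640x3 uint8, blue, green, red), "range_z" (480x640 float32, mm along the optical axis (not along the pixel's ray), 0 where there is no reading), "fx", "fy", "cx", "cy" (pixels), "cam_to_world" (4x4, takes a point from camera to world coordinates); the wrist camera has in their place "tool_from_camera" (4x4, takes a point from camera to tool coordinates, whose origin is the TCP and whose axes are the flange's). Camera axes: x right, y up, looking along -z (the intrinsics and any distortion apply to the point x, -y, -z); pixel columns grow to the right and rows downward; lengths in mm; the calibration is good to about 2 mm. A picture is of the moment at which its call begins: read the wrist's pose just before it.
- ctrl.finish_job(): hands the job in, once; it reports no verdict.
The state is a dict: "time_s": time; "joints": joint angles; "dq": joint speeds; "tau": joint torques, N m; "eef_pos": TCP position; "ee_rot": TCP orientation; "force": force on the tool from outside, world axes, zero at the start; "wrist_torque": the same for the moment, N m; "grip_width": opening from 0.0 (shut) to 1.0 (fully open).
Only numpy, scipy, OpenCV 4.12 (cv2) and the standard library are available. Lean on these libraries where they do the work, as an engineer would, in place of code of your own. Each camera call takes 0.05 s, during which the arm holds its last target.

## Working session

There is one attempt and no reset: what is moved stays moved. The work goes in short steps, Python scripts to look and compute and a tool call to move; the robot and the scene stay as the last step left them, time stands still between calls to the robot, and variables do not carry over. Pictures are saved under pics/ and viewed, and the job is handed in when it is done.

Besides the shell and the picture viewer there is one more tool, called after "Request:" as name([rows], argument=value, ...), one row to a line, values as JSON. carry_out: Moves the arm, as the interface text tells. Its arguments: {"type":"object","properties":{"plan":{"type":"array"},"grip_force":{"type":"number"}},"required":["plan"]}

```bash
ls; mkdir -p pics
python3 - <<'E'
from rig import ctrl
import cv2,pickle
print(ctrl.sense())
d={}
for n in ["scene","top"]:
    c=ctrl.capture(n); d[n]=c
    cv2.imwrite(f"pics/{n}0.png",c["color"])
    print(n,{k:v for k,v in c.items() if k not in("color","range_z")})
pickle.dump(d,open("cap0.pkl","wb"))
E
```

```text
pics
{'time_s': 0.0, 'joints': array([-1.51237807e+00,  3.13453973e-01,  1.49844353e+00,  5.34940224e-05,
        1.33097633e+00, -2.23418168e-01]), 'dq': array([-6.84531030e-05, -5.93170105e-04,  7.61057867e-04,  1.12102542e-04,
       -2.03564574e-04,  7.25009173e-04]), 'tau': array([-4.90345002e-06, -4.12262464e+01, -2.59742564e+01, -1.92603352e-04,
        4.16200128e-03, -1.46199307e-05]), 'eef_pos': array([ 145.99026915, -504.03265403,  230.7306101 ]), 'ee_rot': array([-6.36269098e-04,  9.90088140e-01,  1.40445948e-01,  7.86777016e-05]), 'force': array([-0.21580071,  0.26946107, -0.23446522]), 'wrist_torque': array([-0.03538246,  0.01313901,  0.02371834]), 'grip_width': 0.9999276172127765}
scene {'fx': 445.18540297750695, 'fy': 445.18540297750695, 'cx': 318.95115727803454, 'cy': 242.63899166472225, 'cam_to_world': array([[-6.87723076e-01,  4.18499355e-01, -5.93207603e-01,
         4.22314126e+01],
       [-7.25715791e-01, -3.74554560e-01,  5.77100921e-01,
         5.39248328e+02],
       [ 1.93277508e-02,  8.27385745e-01,  5.61301404e-01,
         6.44858665e+02],
       [ 0.00000000e+00,  0.00000000e+00,  0.00000000e+00,
         1.00000000e+00]])}
top {'fx': 448.96365428377385, 'fy': 448.96365428377385, 'cx': 323.21604754378325, 'cy': 239.9201546272023, 'cam_to_world': array([[-2.50235415e-02,  9.83378292e-01, -1.79835918e-01,
         3.84172077e+02],
       [-9.99656944e-01, -2.60063294e-02, -3.10896076e-03,
        -8.35663554e+00],
       [-7.73415664e-03,  1.79696427e-01,  9.83691708e-01,
         1.10034727e+03],
       [ 0.00000000e+00,  0.00000000e+00,  0.00000000e+00,
         1.00000000e+00]])}
```

View pics/scene0.png

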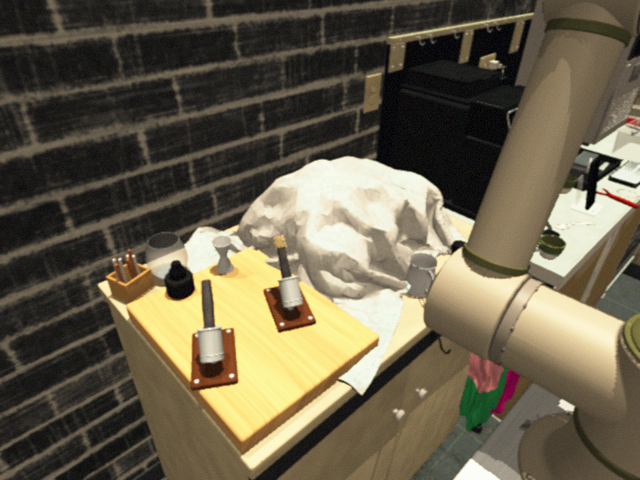

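View pics/top0.png

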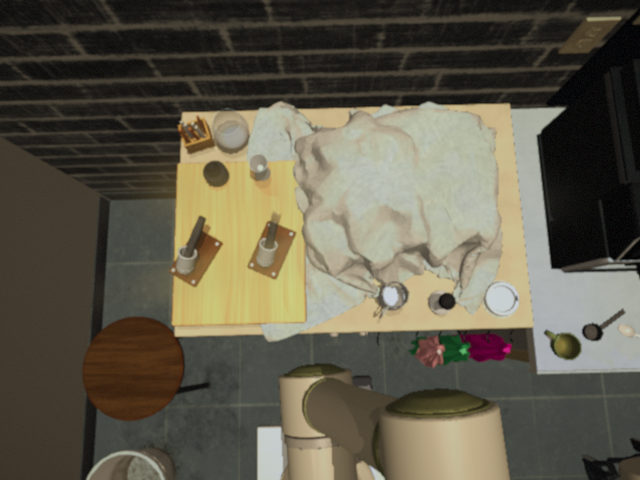

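The left stand (top image ~(190,255)) holds the wrong brush, with only the black handle showing. The right stand (~(270,250)) shows tan bristles up. I'll enlarge both.

```bash
cat > h.py <<'E'
import numpy as np,cv2,pickle
def w(c,u,v,z=None,T=None):
    if z is None: z=c["range_z"][int(round(v)),int(round(u))]
    T=c["cam_to_world"] if T is None else T
    p=np.array([(u-c["cx"])/c["fx"]*z,-(v-c["cy"])/c["fy"]*z,-z,1.])
    return (T@p)[:3]
def wz(c,u,v,h):
    T=c["cam_to_world"];d=T[:3,:3]@np.array([(u-c["cx"])/c["fx"],-(v-c["cy"])/c["fy"],-1]);o=T[:3,3]
    return o+d*(h-o[2])/d[2]
def proj(c,P,T=None):
    T=c["cam_to_world"] if T is None else T
    q=np.linalg.inv(T)@np.append(P,1); return np.array([c["cx"]+c["fx"]*q[0]/-q[2],c["cy"]-c["fy"]*q[1]/-q[2]])
E
python3 - <<'E'
import pickle,cv2
d=pickle.load(open("cap0.pkl","rb"))
t=d["top"]["color"][140:340,165:315]; cv2.imwrite("pics/tc.png",cv2.resize(t,None,fx=4,fy=4,interpolation=2)[:,:][0:800][:600])
cv2.imwrite("pics/tc.png",cv2.resize(d["top"]["color"][200:300,165:305],None,fx=5.7,fy=5.7,interpolation=2))
cv2.imwrite("pics/sc.png",cv2.resize(d["scene"]["color"][225:395,130:330],None,fx=3.5,fy=3.5,interpolation=2))
E
```

```text
(no output)
```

View pics/tc.png

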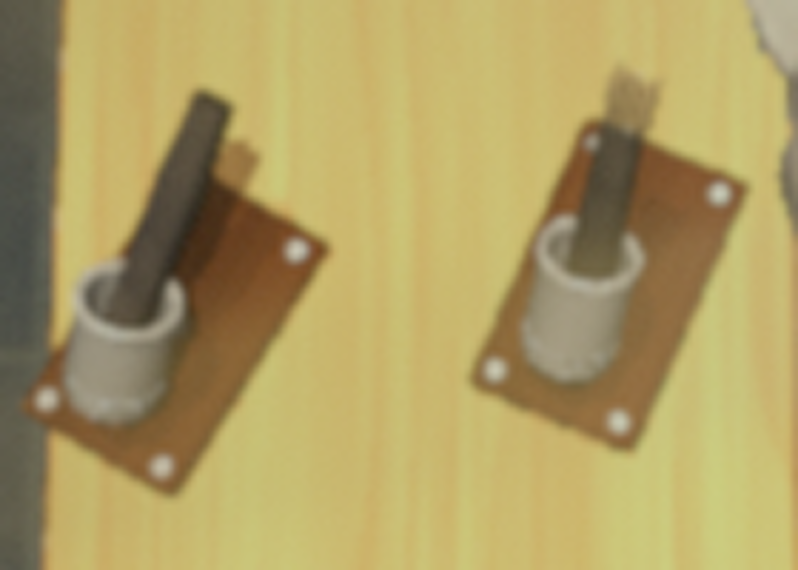

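View pics/sc.png

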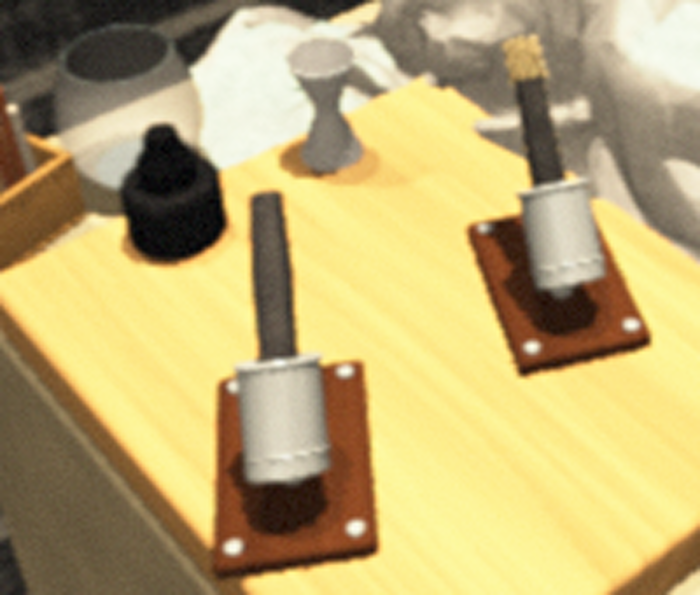

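Run:
```python
from h import *
d=pickle.load(open("cap0.pkl","rb")); t=d["top"]; s=d["scene"]
f=lambda u,v:((u+.5)/5.7-.5+165,(v+.5)/5.7-.5+200)
g=lambda u,v:((u+.5)/3.5-.5+130,(v+.5)/3.5-.5+225)
def ang(a,b): return np.degrees(np.arctan2(*(b-a)[[1,0]]))
L,B,R=[wz(t,*f(*p),48) for p in [(22,403),(175,495),(328,248)]]
print("top",L,B,R,"ctr",(L+R)/2,"ang",ang(B,R),np.linalg.norm(B-R),np.linalg.norm(B-L),ang(B,L))
# scene: corners bottom-left(215,570), bottom-right(376,550), top right (362,364)
L,B,R=[wz(s,*g(*p),48) for p in [(216,556),(376,540),(362,364)]]
print("scene",L,B,R,"ctr",(L+R)/2,"ang",ang(B,R),np.linalg.norm(B-R),np.linalg.norm(B-L),ang(B,L))
# screws
P=[wz(t,*f(*p),49) for p in [(47,399),(161,466),(296,250)]];print("screws top",(P[0]+P[2])/2,ang(P[1],P[2]))
P=[wz(s,*g(*p),49) for p in [(232,547),(356,527),(345,371)]];print("screws scene",(P[0]+P[2])/2,ang(P[1],P[2]))
# brush depth points
for nm,c,fn,pts in [("top",t,f,[(207,110),(190,150),(175,200),(155,250),(135,295)]),("scene",s,g,[(266,200),(268,230),(273,270),(276,310),(278,345)])]:
    for p in pts: print(nm,p,w(c,*fn(*p)).round(1))
# other brush
for p in [(633,85),(622,130),(610,180),(600,230)]: print("oth",w(t,*f(*p)).round(1))
print("flask",w(s,*g(160,135)),w(s,*g(175,220)),"jig",w(s,*g(325,60)),w(s,*g(330,150)))
print("board z",w(t,*f(400,450)),w(s,*g(450,450)))
# cup rim
for p in [(78,295),(185,300),(130,335),(115,262)]: print("rim",w(t,*f(*p)).round(1))
```

```text
top [513.37990048 361.93663525  48.        ] [473.71185901 297.46890106  48.        ] [575.23521302 236.06509147  48.        ] ctr [544.30755675 299.00086336  48.        ] ang -31.16657562747114 118.64830062598607 75.69440049606787 58.39534087968774
scene [516.11016742 358.74900305  48.        ] [473.79742423 299.26652078  48.        ] [573.34685507 238.91619972  48.        ] ctr [544.72851125 298.83260139  48.        ] ang -31.22569816162454 116.41413330842305 72.99680770114628 54.57393239781796
screws top [544.60519949 300.24388194  49.        ] -31.312796504076548
screws scene [544.50593166 299.9454591   49.        ] -31.076968185379695
top (207, 110) [610.5 258.3 153.9]
top (190, 150) [596.9 266.7 146.1]
top (175, 200) [579.6 274.9 136. ]
top (155, 250) [561.9 284.8 126.9]
top (135, 295) [546.1 295.2 116.7]
scene (266, 200) [608.7 260.8 150. ]
scene (268, 230) [598.3 267.5 140.9]
scene (273, 270) [578.2 278.  134.2]
scene (276, 310) [565.2 286.1 122.1]
scene (278, 345) [551.7 294.4 114.1]
oth [611.2  94.2 173. ]
oth [597.7 100.2 157.6]
oth [582.  106.8 140.9]
oth [566.  112.9 122.8]
flask [740.78291996 253.30016977 113.03701356] [721.03776177 262.61493289  68.38614291] jig [762.96042316 131.26979245  97.86393938] [736.97197445 150.22054365  51.90769932]
board z [490.94409243 207.23446573  37.14770893] [ 42.23141264 539.24832804 644.85866474]
rim [546.1 316.2 120.6]
rim [554.9 295.6  47.4]
rim [529.3 294.4 124.1]
rim [561.4 306.9 105.7]
```

```bash
cat >> h.py <<'E'
from scipy.spatial.transform import Rotation as Ro
def q2R(q): return Ro.from_quat([q[1],q[2],q[3],q[0]])
def tool(yaw,tilt,az):
    """tool z down tilted by tilt toward azimuth az(deg); tool x in the vertical plane of az (yaw=+1 along az, -1 against)"""
    a=np.radians(az);t=np.radians(tilt);ex=np.array([np.cos(a),np.sin(a),0]);k=np.array([0,0,1.])
    z=np.sin(t)*ex-np.cos(t)*k; x=yaw*(np.cos(t)*ex+np.sin(t)*k); return Ro.from_matrix(np.c_[x,np.cross(z,x),z])
E
python3 - <<'E'
from h import *
q=[-1.51237807e+00,  3.13453973e-01,  1.49844353e+00,  0,1.33097633e+00, -2.23418168e-01]
R=q2R([-6.36e-04,  9.90088140e-01,  1.40445948e-01,  7.9e-05])
def fk(q1,phi,q4,q5,q6,s=1): return Ro.from_euler('ZYZYZ',[q1,phi,q4,q5,q6])
R0=fk(q[0],q[1]+q[2],0,q[4],q[5]).inv()*R
print(R0.as_euler('zyx',degrees=True))
for yaw,tilt in [(-1,27),(-1,40),(-1,50),(1,20),(1,27),(1,35)]:
  for q1 in (25,35,45):
    o=[]
    for phi in (90,110):
      Q=(Ro.from_euler('ZY',[q1,phi],degrees=True).inv()*tool(yaw,tilt,-31)*R0.inv()).as_euler('ZYZ',degrees=True)
      o.append(Q.round())
    print(yaw,tilt,q1,o)
E
```

```text
Traceback (most recent call last):
  File "scipy/spatial/transform/_rotation.pyx", line 1413, in scipy.spatial.transform._rotation.Rotation.from_euler
ValueError: Expected axis specification to be a non-empty string of upto 3 characters, got ZYZYZ
```

Run:
```python
from h import *
q=[-1.51237807e+00,  3.13453973e-01,  1.49844353e+00,  0,1.33097633e+00, -2.23418168e-01]
R=q2R([-6.36e-04,  9.90088140e-01,  1.40445948e-01,  7.9e-05])
def fk(q1,phi,q4,q5,q6): return Ro.from_euler('ZY',[q1,phi])*Ro.from_euler('ZYZ',[q4,q5,q6])
R0=fk(q[0],q[1]+q[2],0,q[4],q[5]).inv()*R
print(R0.as_euler('zyx',degrees=True))
for yaw,tilt in [(-1,27),(-1,40),(-1,50),(1,20),(1,27),(1,35)]:
  for q1 in (25,35,45):
    o=[]
    for phi in (90,110):
      Q=(Ro.from_euler('ZY',[q1,phi],degrees=True).inv()*tool(yaw,tilt,-31)*R0.inv()).as_euler('ZYZ',degrees=True)
      o.append(Q.round())
    print(yaw,tilt,q1,o)
```

```text
[ 9.00007281e+01 -6.95513367e-04 -2.93547024e-03]
-1 27 25 [array([-23.,  75., -31.]), array([-27.,  57., -22.])]
-1 27 35 [array([-25.,  79., -22.]), array([-28.,  61., -12.])]
-1 27 45 [array([-26.,  84., -13.]), array([-29.,  66.,  -3.])]
-1 40 25 [array([-35.,  69., -27.]), array([-42.,  53., -13.])]
-1 40 35 [array([-37.,  75., -19.]), array([-43.,  59.,  -5.])]
-1 40 45 [array([-39.,  81., -11.]), array([-43.,  66.,   3.])]
-1 50 25 [array([-45.,  65., -23.]), array([-54.,  52.,  -6.])]
-1 50 35 [array([-47.,  72., -16.]), array([-55.,  59.,   1.])]
-1 50 45 [array([-49.,  79.,  -9.]), array([-54.,  67.,   7.])]
1 20 25 [array([-17.,  79., 148.]), array([-19.,  60., 154.])]
1 20 35 [array([-18.,  82., 157.]), array([-21.,  63., 164.])]
1 20 45 [array([-19.,  85., 167.]), array([-21.,  66., 174.])]
1 27 25 [array([-23.,  75., 149.]), array([-27.,  57., 158.])]
1 27 35 [array([-25.,  79., 158.]), array([-28.,  61., 168.])]
1 27 45 [array([-26.,  84., 167.]), array([-29.,  66., 177.])]
1 35 25 [array([-30.,  71., 151.]), array([-36.,  54., 163.])]
1 35 35 [array([-33.,  77., 160.]), array([-37.,  60., 172.])]
1 35 45 [array([-34.,  82., 168.]), array([ -38.,   66., -179.])]
```

Run:
```python
from h import *
d=pickle.load(open("cap0.pkl","rb"))
a=np.radians(-31.2);Rs=np.array([[np.cos(a),np.sin(a),0],[-np.sin(a),np.cos(a),0],[0,0,1]]);o=np.array([544.5,300,38])
for n in ("top","scene"):
    c=d[n];z=c["range_z"];v,u=np.nonzero(z>0);zz=z[v,u]
    P=np.c_[(u-c["cx"])/c["fx"]*zz,-(v-c["cy"])/c["fy"]*zz,-zz,np.ones(len(zz))]@c["cam_to_world"].T
    S=(P[:,:3]-o)@Rs.T; g=c["color"][v,u].max(1)
    m=(S[:,0]>20)&(S[:,0]<110)&(abs(S[:,1])<25)&(S[:,2]>55)&(S[:,2]<140)
    S=S[m];g=g[m]
    print(n,m.sum())
    for lo in range(20,110,10):
        k=(S[:,0]>=lo)&(S[:,0]<lo+10)
        if k.any(): print(lo,k.sum(),S[k].mean(0).round(1),S[k].min(0).round(1),S[k].max(0).round(1),g[k].mean())
```

```text
top 282
20 42 [24.9 -2.  84.3] [20.1 -9.1 74.5] [29.8  8.3 91.5] 75.30952380952381
30 45 [35.  -1.9 89.8] [30.1 -9.9 80.7] [40.  10.4 95.4] 78.57777777777778
40 46 [45.2 -1.9 94.4] [40.3 -9.8 83.2] [ 49.9   9.7 101.5] 80.84782608695652
50 45 [ 55.1  -1.9 100.4] [50.3 -9.5 89.9] [ 59.9   8.4 107.3] 85.62222222222222
60 40 [ 65.1  -1.7 105.2] [60.2 -9.1 94.7] [ 69.6   9.4 110.6] 94.0
70 41 [ 74.9  -1.2 110.1] [70.1 -7.9 99.1] [ 79.5  10.1 116.3] 101.6829268292683
80 23 [ 83.3  -0.4 109.7] [ 80.   -7.4 102.1] [ 86.9   7.8 116.3] 127.47826086956522
scene 424
20 77 [25.1  0.8 84.5] [20.  -8.7 78.7] [29.8 10.1 92.6] 103.1948051948052
30 80 [34.9  0.2 90.5] [30.1 -9.1 83.5] [40.  10.1 96.1] 97.3125
40 72 [44.8  0.4 95.1] [40.  -9.3 85.1] [50.  10.6 99.5] 107.75
50 68 [ 54.5   0.4 100.5] [50.1 -8.9 93.4] [ 59.9   9.5 105.5] 107.70588235294117
60 61 [ 64.7   0.6 105.3] [60.1 -8.1 99.9] [ 69.8   9.  111.8] 105.06557377049181
70 59 [ 74.8   0.4 110.2] [ 70.   -8.  100.7] [ 80.    8.3 114.4] 118.7457627118644
80 7 [ 81.4  -2.7 111. ] [ 80.3  -7.2 107.5] [ 83.2   7.6 113.4] 185.71428571428572
```

```bash
cat >> h.py <<'E'
def delta(p,R=None):
    from rig import ctrl
    s=ctrl.sense();R1=q2R(s["ee_rot"]);
    print("t",round(s["time_s"],2),"pos",s["eef_pos"].round(1),"q",np.degrees(s["joints"]).round(0),"F",s["force"].round(1),"w",round(s["grip_width"],3))
    if R is not None: print("turn(6deg units)",((R1.inv()*R).as_rotvec(degrees=True)/6).round(3))
    if p is not None: print("shift tool now",R1.inv().apply(np.array(p)-s["eef_pos"]).round(1), "in target R", None if R is None else R.inv().apply(np.array(p)-s["eef_pos"]).round(1))
E
python3 - <<'E'
from h import *
delta([513.6,318.7,330],tool(-1,45,-31.2))
E
```

```text
t 0.1 pos [ 146.  -504.1  230.8] q [-87.  18.  86.  -0.  76. -13.] F [-0.5 -0.5 -0.4] w 0.998
turn(6deg units) [ -8.586  -3.776 -20.722]
shift tool now [ 582.  -688.2  -98.3] in target R [   8.9  894.2 -149.2]
```

Request:
carry_out([
  [85,[20,-24,-8],[0,0,0]],
  [85,[24,-28,-8],[0,0,0]],
  [85,[24,-28,-8],[0,0,0]],
  [85,[24,-28,-8],[0,0,0]],
  [85,[24,-28,-8],[0,0,0]],
  [85,[24,-28,-8],[0,0,0]],
  [85,[24,-28,-8],[0,0,0]],
  [85,[24,-28,-8],[0,0,0]],
  [85,[24,-28,-8],[0,0,0]],
  [85,[24,-28,-8],[0,0,0]],
  [85,[24,-28,-8],[0,0,0]],
  [85,[24,-28,-8],[0,0,0]],
  [85,[24,-28,0],[0,0,0]],
  [85,[24,-28,0],[0,0,0]],
  [85,[24,-28,0],[0,0,0]],
  [85,[24,-28,0],[0,0,0]],
  [85,[24,-28,0],[0,0,0]],
  [85,[24,-28,0],[0,0,0]],
  [85,[24,-28,0],[0,0,0]],
  [85,[24,-28,0],[0,0,0]],
], grip_force=60)

```text
time_s: 1.77
eef_pos: [448.8, 164.2, 327.0]
ee_rot: [0.0, 0.99, 0.141, -0.0]
force: [0.9, -0.3, 0.4]
grip_width: 0.997
```

Run:
```python
from h import *
delta([513.6,318.7,330],tool(-1,45,-31.2))
```

```text
t 1.77 pos [448.8 164.2 327. ] q [ 6.  9. 83. -0. 88. 80.] F [ 0.9 -0.3  0.4] w 0.997
turn(6deg units) [ -8.586  -3.762 -20.715]
shift tool now [ 105.3 -130.3   -3. ] in target R [ 15.3 165.7 -19.5]
```

Request:
carry_out([
  [85,[26,-32,0],[0,0,0]],
  [85,[26,-32,0],[0,0,0]],
  [85,[26,-32,0],[0,0,0]],
  [85,[24,-30,0],[0,0,0]],
])

```text
time_s: 2.1
eef_pos: [511.7, 313.8, 326.7]
ee_rot: [0.0, 0.99, 0.141, -0.0]
force: [0.6, -1.2, 0.4]
grip_width: 0.994
```

Request:
carry_out([
  [85,[0,0,0],[-0.43,-0.19,-1.036]],
  [85,[0,0,0],[-0.43,-0.19,-1.036]],
  [85,[0,0,0],[-0.43,-0.19,-1.036]],
  [85,[0,0,0],[-0.43,-0.19,-1.036]],
  [85,[0,0,0],[-0.43,-0.19,-1.036]],
  [85,[0,0,0],[-0.43,-0.19,-1.036]],
  [85,[0,0,0],[-0.43,-0.19,-1.036]],
  [85,[0,0,0],[-0.43,-0.19,-1.036]],
  [85,[0,0,0],[-0.43,-0.19,-1.036]],
  [85,[0,0,0],[-0.43,-0.19,-1.036]],
  [85,[0,0,0],[-0.43,-0.19,-1.036]],
  [85,[0,0,0],[-0.43,-0.19,-1.036]],
  [85,[0,0,0],[-0.43,-0.19,-1.036]],
  [85,[0,0,0],[-0.43,-0.19,-1.036]],
  [85,[0,0,0],[-0.43,-0.19,-1.036]],
  [85,[0,0,0],[-0.43,-0.19,-1.036]],
  [85,[0,0,0],[-0.43,-0.19,-1.036]],
  [85,[0,0,0],[-0.43,-0.19,-1.036]],
  [85,[0,0,0],[-0.43,-0.19,-1.036]],
  [85,[0,0,0],[-0.43,-0.19,-1.036]],
])

```text
time_s: 3.77
eef_pos: [511.3, 311.7, 326.7]
ee_rot: [0.37, 0.245, 0.89, -0.105]
force: [0.0, 0.3, -0.2]
grip_width: 0.997
```

Run:
```python
from h import *
from rig import ctrl
ctrl.capture("top")
delta([513.6,318.7,183],tool(-1,45,-31.2))
```

```text
t 3.82 pos [510.7 311.4 326.5] q [ 36.  19.  82. -46.  67.  -9.] F [-0.1  1.   1. ] w 0.995
turn(6deg units) [0.018 0.036 0.14 ]
shift tool now [102.7   9.  100.2] in target R [102.4   7.7 100.6]
```

Request:
carry_out([
  [85,[20.5,1.8,20],[0,0,0.14]],
  [85,[20.5,1.5,20],[0,0,0]],
  [85,[20.5,1.5,20],[0,0,0]],
  [85,[20.5,1.5,20],[0,0,0]],
  [85,[20.4,1.5,20],[0,0,0]],
  [85,[0,0,0],[0,0,0]],
  [85,[0,0,0],[0,0,0]],
])

```text
time_s: 4.4
eef_pos: [514.9, 319.4, 183.7]
ee_rot: [0.37, 0.255, 0.888, -0.103]
force: [0.5, -0.2, 1.4]
grip_width: 0.998
```

Run:
```python
from h import *
from rig import ctrl
delta([580.2,278.4,105.3],tool(-1,45,-31.2))
s=ctrl.sense()
c=ctrl.capture("wrist"); cv2.imwrite("pics/w1.png",c["color"])
T=np.eye(4);T[:3,:3]=q2R(s["ee_rot"]).as_matrix();T[:3,3]=s["eef_pos"];c["T"]=T@c["tool_from_camera"]
pickle.dump(c,open("w1.pkl","wb"))
a=np.radians(-31.2);ex=np.array([np.cos(a),np.sin(a),0]);o=np.array([544.5,300,38])
st=lambda x,y,z:o+ex*x+np.array([-ex[1],ex[0],0])*y+np.array([0,0,z])
for n,P in dict(end=st(85,0,108),grasp=st(29,0,80),mouth=st(1,0,73)).items(): print(n,P.round(1),proj(c,P,c["T"]).round(0))
c=ctrl.capture("scene"); cv2.imwrite("pics/s1.png",c["color"][150:420,80:380])
```

```text
t 4.4 pos [514.9 319.4 183.7] q [ 37.  28.  91. -53.  55.   8.] F [ 0.5 -0.2  1.4] w 0.998
turn(6deg units) [-0.039  0.017 -0.124]
shift tool now [  1.1  -0.8 110. ] in target R [  0.9  -1.2 110. ]
end [617.2 256.  146. ] [319. 319.]
grasp [569.3 285.  118. ] [317. 243.]
mouth [545.4 299.5 111. ] [317. 207.]
```

View pics/w1.png

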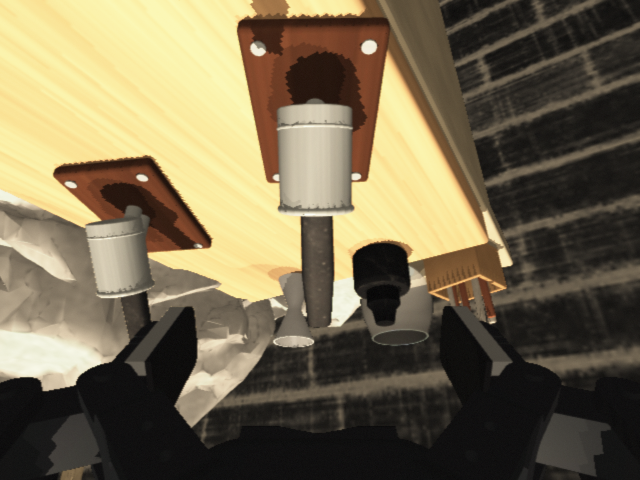

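View pics/s1.png

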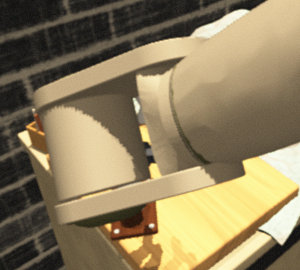

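Request:
carry_out([
  [85,[0.4,-0.4,20],[0,0,-0.1]],
  [85,[0.4,-0.4,20],[0,0,0]],
  [85,[0,0,20],[0,0,0]],
  [85,[0,0,20],[0,0,0]],
  [85,[0,0,16],[0,0,0]],
  [85,[0,0,14],[0,0,0]],
  [85,[0,0,0],[0,0,0]],
  [85,[0,0,0],[0,0,0]],
])

```text
time_s: 5.17
eef_pos: [580.9, 278.6, 106.6]
ee_rot: [0.37, 0.25, 0.889, -0.104]
force: [-0.1, 0.3, -1.2]
grip_width: 0.994
```

Run:
```python
from h import *
from rig import ctrl
delta([580.2,278.4,105.3],tool(-1,45,-31.2))
c=ctrl.capture("wrist"); cv2.imwrite("pics/w2.png",c["color"]); print(c["tool_from_camera"].round(2))
```

```text
t 5.17 pos [580.9 278.6 106.6] q [ 29.  36.  91. -60.  46.  12.] F [-0.1  0.3 -1.2] w 0.994
turn(6deg units) [-0.019  0.027 -0.033]
shift tool now [ 1.3 -0.5  0.5] in target R [ 1.3 -0.5  0.5]
[[   0.      0.96    0.27   67.74]
 [   1.     -0.     -0.     -0.53]
 [  -0.      0.27   -0.96 -143.01]
 [   0.      0.      0.      1.  ]]
```

View pics/w2.png

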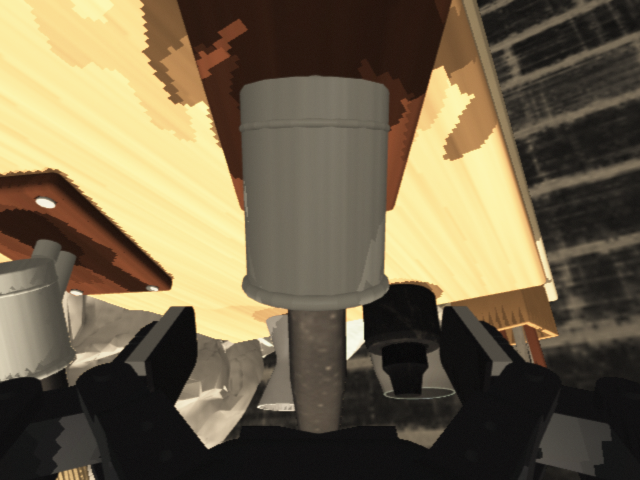

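Request:
carry_out([
  [0,[0,0,0],[0,0,0]],
  [0,[0,0,0],[0,0,0]],
  [0,[0,0,0],[0,0,0]],
  [0,[0,0,0],[0,0,0]],
  [0,[0,0,0],[0,0,0]],
  [0,[0,0,0],[0,0,0]],
  [0,[0,0,0],[0,0,0]],
  [0,[0,0,0],[0,0,0]],
  [0,[0,0,0],[0,0,0]],
  [0,[0,0,0],[0,0,0]],
], grip_force=50)

```text
time_s: 6.05
eef_pos: [580.6, 278.7, 106.1]
ee_rot: [0.37, 0.25, 0.889, -0.103]
force: [-1.7, 0.6, 1.0]
grip_width: 0.218
```

Run:
```python
from h import *
from rig import ctrl
a=np.radians(-31.2);b=np.radians(27);d=np.array([np.cos(a)*np.cos(b),np.sin(a)*np.cos(b),np.sin(b)])
s=ctrl.sense()
delta(s["eef_pos"]+d*90,None)
c=ctrl.capture("wrist"); cv2.imwrite("pics/w3.png",c["color"])
```

```text
t 6.05 pos [580.6 278.7 106.1] q [ 29.  36.  91. -60.  46.  12.] F [-1.7  0.6  1. ] w 0.218
shift tool now [-85.5   0.3  28. ] in target R None
```

View pics/w3.png

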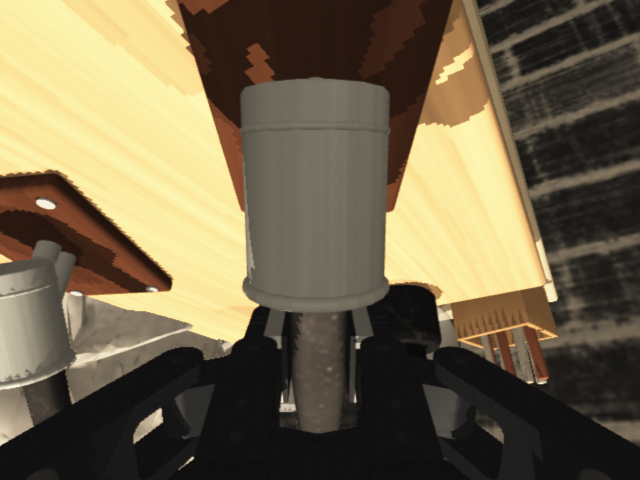

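Request:
carry_out([
  [0,[-6,0,2],[0,0,0]],
  [0,[-10,0,3.3],[0,0,0]],
  [0,[-12,0,4],[0,0,0]],
  [0,[-12,0,4],[0,0,0]],
  [0,[-12,0,4],[0,0,0]],
])

```text
time_s: 6.52
eef_pos: [622.9, 252.7, 130.9]
ee_rot: [0.369, 0.25, 0.889, -0.104]
force: [0.1, 0.7, -1.1]
grip_width: 0.212
```

Run:
```python
from h import *
delta(None)
```

```text
t 6.52 pos [622.9 252.7 130.9] q [ 25.  36.  87. -57.  45.   4.] F [ 0.1  0.7 -1.1] w 0.212
```

Request:
carry_out([
  [0,[-12,0,4],[0,0,0]],
  [0,[-14,0,2],[0,0,0]],
  [0,[-18,0,-8],[0,0,0]],
  [0,[-20,0,-18],[0,0,0]],
  [0,[-20,0,-22],[0,0,0]],
  [0,[-18,0,-22],[0,0,0]],
  [0,[-10,0,-22],[0,0,0]],
  [0,[0,0,-20],[0,0,0]],
  [0,[0,0,-20],[0,0,0]],
  [0,[0,0,0],[0,0,0]],
  [0,[0,0,0],[0,0,0]],
])

```text
time_s: 7.43
eef_pos: [613.8, 258.5, 299.5]
ee_rot: [0.37, 0.25, 0.889, -0.103]
force: [0.0, -0.3, -1.9]
grip_width: 0.213
```

Run:
```python
from h import *
from rig import ctrl
delta([580,278,280],tool(1,15,-31.2))
c=ctrl.capture("wrist"); cv2.imwrite("pics/w4.png",c["color"])
c=ctrl.capture("scene"); cv2.imwrite("pics/s4.png",c["color"])
c=ctrl.capture("top"); cv2.imwrite("pics/t4.png",cv2.resize(c["color"][120:340,150:400],None,fx=2.5,fy=2.5))
```

```text
t 7.43 pos [613.8 258.5 299.5] q [ 26.  25.  77. -44.  59. -15.] F [ 0.  -0.3 -1.9] w 0.213
turn(6deg units) [ 7.8030e+00 -1.0000e-03  2.8939e+01]
shift tool now [ 41.3  -0.9 -13.9] in target R [-42.7   0.8   8.7]
```

View pics/w4.png

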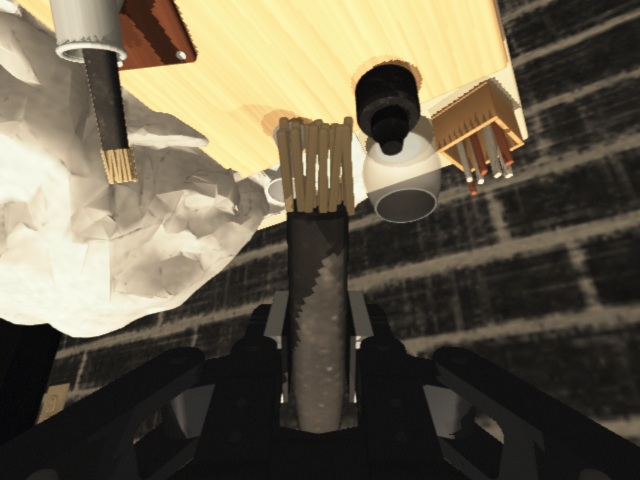

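View pics/s4.png

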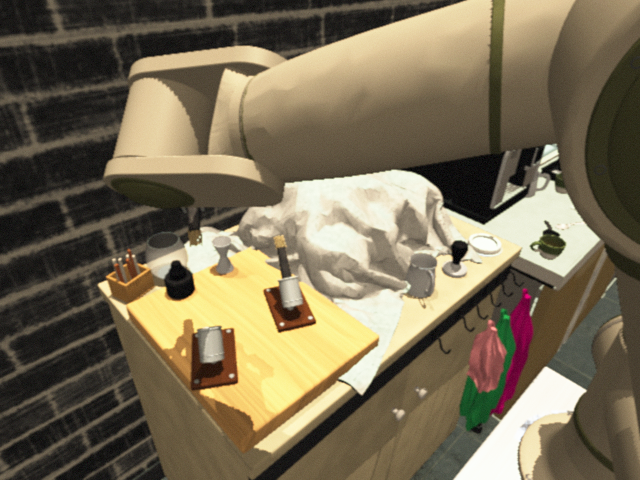

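View pics/t4.png

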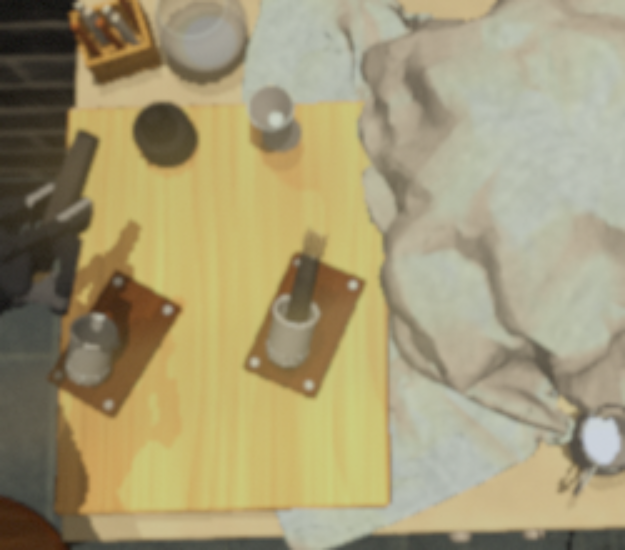

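Run:
```python
from h import *
from rig import ctrl
c=ctrl.capture("wrist"); T=c["tool_from_camera"]
for u,v in [(316,125),(325,150),(326,175),(325,200),(316,222),(316,240),(316,260),(316,290),(316,320),(316,350),(316,390),(316,420)]:
    k=c["range_z"][v-1:v+2,u-5:u+6]; k=k[k>0]
    print(u,v,w(c,u,v,np.median(k),T).round(1), w(c,u,v,np.min(k),T).round(1))
```

```text
316 125 [ 68.1  -1.  -39.5] [ 68.1  -1.  -41.9]
325 150 [ 62.2   1.2 -38.5] [ 62.3   1.2 -40.4]
326 175 [ 55.8   1.5 -36.8] [ 56.    1.5 -38. ]
325 200 [ 49.1   1.3 -35.3] [ 49.3   1.3 -36.5]
316 222 [ 43.7  -1.1 -38. ] [ 43.9  -1.  -38.7]
316 240 [ 38.4  -1.1 -36.2] [ 38.6  -1.1 -37.1]
316 260 [ 32.1  -1.1 -34.3] [ 32.5  -1.1 -35.5]
316 290 [ 22.   -1.1 -31.5] [ 22.4  -1.1 -32.4]
316 320 [ 10.6  -1.1 -27.8] [ 11.6  -1.1 -29.9]
316 350 [ -1.9  -1.1 -24.1] [ -0.9  -1.1 -25.7]
316 390 [-20.8  -1.2 -18.5] [-20.   -1.2 -19.7]
316 420 [-38.4  -1.2 -12.1] [-37.5  -1.2 -13.2]
```

```bash
cat >> h.py <<'E'
AZ=-31.2
def st(x,y,z):
    a=np.radians(AZ);ex=np.array([np.cos(a),np.sin(a),0]);return np.array([544.5,300,38])+ex*x+np.array([-ex[1],ex[0],0])*y+np.array([0,0,z])
HE=np.array([-58.8,-0.8,2.6])
def ins(s,hh,back,b=20):
    e=np.radians(b+17.5);x=-30+s*.643-hh*.766+back*np.cos(e);z=36+s*.766+hh*.643+back*np.sin(e)
    R=tool(1,b,AZ);return st(x,0,z)-R.apply(HE),R
E
python3 - <<'E'
from h import *
delta(None,tool(-1,20,AZ))
p,R=ins(12,5,80);print(p);delta(p,tool(-1,20,AZ));print(ins(12,5,0)[0])
E
```

```text
t 7.63 pos [613.9 257.7 297.6] q [ 26.  25.  77. -44.  59. -15.] F [ 0.4 -0.3 -0.8] w 0.215
turn(6deg units) [-0.03   4.18  -0.026]
[622.53868246 251.80281991 157.66189956]
t 7.63 pos [613.9 257.7 297.6] q [ 26.  25.  77. -44.  59. -15.] F [ 0.4 -0.3 -0.8] w 0.215
turn(6deg units) [-0.03   4.18  -0.026]
shift tool now [ 91.7  -0.4 106.2] in target R [ 38.   -0.6 135.1]
[568.25019503 284.68109657 108.96098524]
```

Request:
carry_out([
  [0,[0,0,0],[0,1.05,0]],
  [0,[0,0,0],[0,1.05,0]],
  [0,[0,0,0],[0,1.05,0]],
  [0,[0,0,0],[0,1.03,0]],
  [0,[0,0,0],[0,0,0]],
  [0,[0,0,0],[0,0,1]],
  [0,[0,0,0],[0,0,1]],
  [0,[0,0,0],[0,0,1]],
  [0,[0,0,0],[0,0,1]],
  [0,[0,0,0],[0,0,1]],
  [0,[0,0,0],[0,0,1]],
  [0,[0,0,0],[0,0,1]],
  [0,[0,0,0],[0,0,1]],
  [0,[0,0,0],[0,0,1]],
  [0,[0,0,0],[0,0,1]],
  [0,[0,0,0],[0,0,1]],
  [0,[0,0,0],[0,0,1]],
  [0,[0,0,0],[0,0,1]],
  [0,[0,0,0],[0,0,1]],
  [0,[0,0,0],[0,0,1]],
])

```text
time_s: 9.3
eef_pos: [613.4, 258.3, 297.8]
ee_rot: [0.153, 0.86, 0.48, 0.086]
force: [0.3, 0.1, -0.0]
grip_width: 0.211
```

Request:
carry_out([
  [0,[0,0,0],[0,0,1]],
  [0,[0,0,0],[0,0,1]],
  [0,[0,0,0],[0,0,1]],
  [0,[0,0,0],[0,0,1]],
  [0,[0,0,0],[0,0,1]],
  [0,[0,0,0],[0,0,1]],
  [0,[0,0,0],[0,0,1]],
  [0,[0,0,0],[0,0,1]],
  [0,[0,0,0],[0,0,1]],
  [0,[0,0,0],[0,0,1]],
  [0,[0,0,0],[0,0,1]],
  [0,[0,0,0],[0,0,1]],
  [0,[0,0,0],[0,0,1]],
  [0,[0,0,0],[0,0,1]],
  [0,[0,0,0],[0,0,1]],
  [0,[0,0,0],[0,0,0]],
  [0,[0,0,0],[0,0,0]],
])

```text
time_s: 10.72
eef_pos: [613.4, 258.4, 298.2]
ee_rot: [0.048, 0.948, -0.265, 0.168]
force: [-0.2, -0.1, -2.0]
grip_width: 0.213
```

Run:
```python
from h import *
p,R=ins(12,5,80);delta(p,R)
```

```text
t 10.72 pos [613.4 258.4 298.2] q [ 19.  29.  63. -16.  76. 142.] F [-0.2 -0.1 -2. ] w 0.213
turn(6deg units) [ 0.016 -0.023  0.003]
shift tool now [-37.8   0.7 135.8] in target R [-37.5   0.9 135.9]
```

Request:
carry_out([
  [0,[-7.5,0.2,20],[0,0,0]],
  [0,[-7.5,0.2,30],[0,0,0]],
  [0,[-7.5,0.2,30],[0,0,0]],
  [0,[-7.5,0.2,30],[0,0,0]],
  [0,[-7.5,0,26],[0,0,0]],
  [0,[0,0,0],[0,0,0]],
  [0,[0,0,0],[0,0,0]],
])

```text
time_s: 11.3
eef_pos: [622.6, 251.8, 157.7]
ee_rot: [0.048, 0.948, -0.265, 0.167]
force: [0.7, 0.4, 0.6]
grip_width: 0.218
```

Run:
```python
from h import *
from rig import ctrl
p,R=ins(12,5,80);delta(p,R); print(R.inv().apply(ins(12,5,0)[0]-p))
for n in("top","scene","wrist"):
    s=ctrl.sense();c=ctrl.capture(n);im=c["color"].copy()
    if n=="wrist":
        T=np.eye(4);T[:3,:3]=q2R(s["ee_rot"]).as_matrix();T[:3,3]=s["eef_pos"];T=T@c["tool_from_camera"];cv2.imwrite("pics/w5.png",im);continue
    T=c["cam_to_world"]
    he=s["eef_pos"]+q2R(s["ee_rot"]).apply(HE)
    uv=proj(c,he,T);mu=proj(c,st(1,0,73),T);fl=proj(c,st(-30,0,36),T); print(n,uv.round(1),mu.round(1))
    u,v=map(int,mu);im=im[v-60:v+60,u-80:u+80];im=cv2.resize(im,None,fx=5,fy=5,interpolation=2)
    for q,col in((uv,(0,0,255)),(mu,(0,255,0)),(fl,(255,0,0))):
        cv2.circle(im,(int((q[0]-u+80.5)*5),int((q[1]-v+60.5)*5)),3,col,-1)
    cv2.imwrite(f"pics/{n}5.png",im)
```

```text
t 11.3 pos [622.6 251.8 157.7] q [ 18.  35.  74. -18.  59. 146.] F [0.7 0.4 0.6] w 0.218
turn(6deg units) [ 0.02  -0.005 -0.003]
shift tool now [-0.1 -0.   0.1] in target R [-0.1 -0.   0.1]
[-7.62973561e+01 -5.59521247e-16  2.40564640e+01]
top [192.8 236.2] [187.1 252.1]
scene [206.1 301.5] [208.7 328.1]
```

View pics/top5.png

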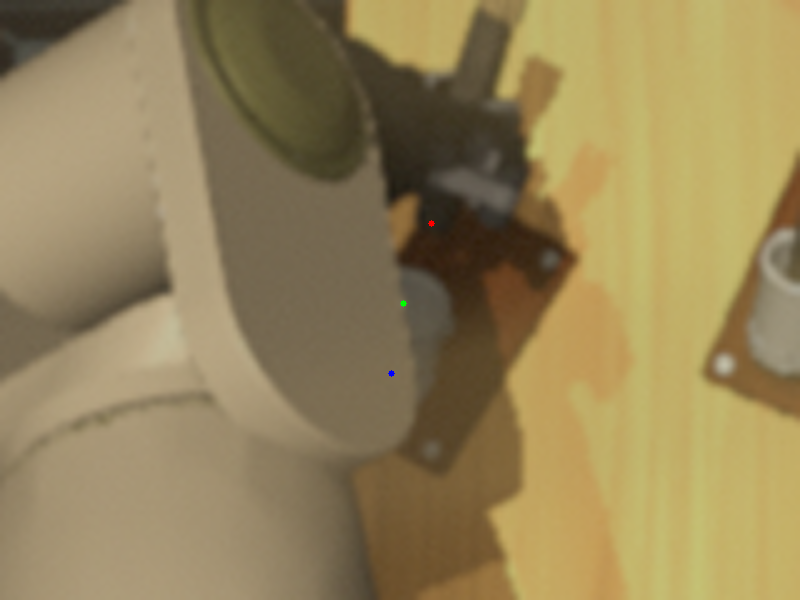

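View pics/scene5.png

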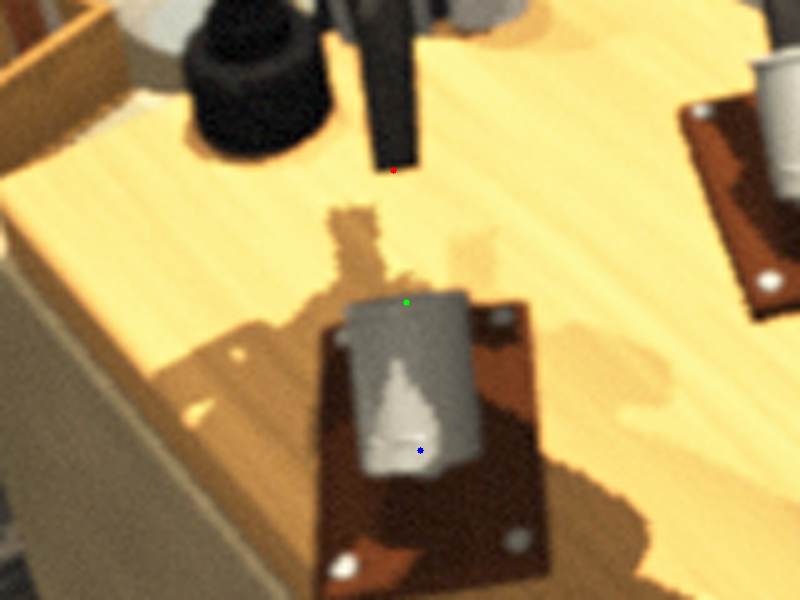

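View pics/w5.png

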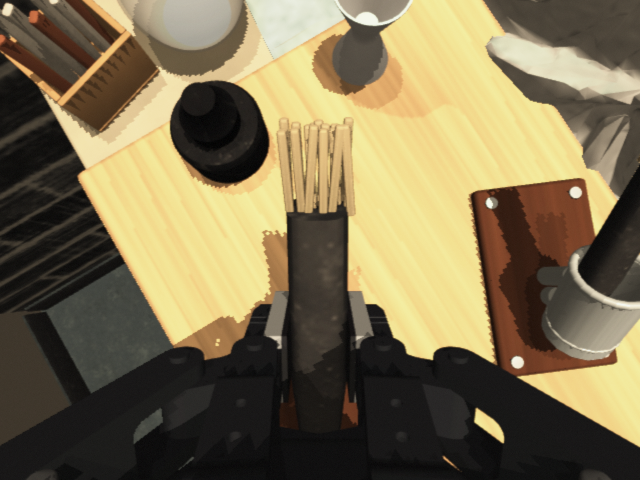

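Request:
carry_out([
  [0,[-9.5,0,3],[0,0,0]],
  [0,[-9.5,0,3],[0,0,0]],
  [0,[-9.5,0,3],[0,0,0]],
  [0,[-9.5,0,3],[0,0,0]],
  [0,[-7,0,2.2],[0,0,0]],
  [0,[-5,0,1.6],[0,0,0]],
  [0,[0,0,0],[0,0,0]],
])

```text
time_s: 12.03
eef_pos: [586.4, 274.1, 125.5]
ee_rot: [0.047, 0.948, -0.266, 0.167]
force: [0.4, 0.6, -0.9]
grip_width: 0.214
```

```bash
cat >> h.py <<'E'
def look(tag):
    from rig import ctrl
    s=ctrl.sense();c=ctrl.capture("scene");im=c["color"].copy();T=c["cam_to_world"]
    mu=proj(c,st(1,0,73),T);u,v=map(int,mu);im=cv2.resize(im[v-60:v+60,u-80:u+80],None,fx=5,fy=5,interpolation=2)
    he=s["eef_pos"]+q2R(s["ee_rot"]).apply(HE)
    for q,col in((proj(c,he,T),(0,0,255)),(mu,(0,255,0))): cv2.circle(im,(int((q[0]-u+80.5)*5),int((q[1]-v+60.5)*5)),3,col,-1)
    cv2.imwrite(f"pics/s_{tag}.png",im)
    c=ctrl.capture("wrist");cv2.imwrite(f"pics/w_{tag}.png",c["color"])
E
python3 - <<'E'
from h import *
p,R=ins(12,5,0);delta(p,R);look("6")
E
```

```text
t 12.03 pos [586.4 274.1 125.5] q [ 21.  34.  80. -19.  55. 152.] F [ 0.4  0.6 -0.9] w 0.214
turn(6deg units) [ 0.011 -0.001 -0.018]
shift tool now [-25.4   0.4   8.4] in target R [-25.4   0.4   8.4]
```

View pics/s_6.png

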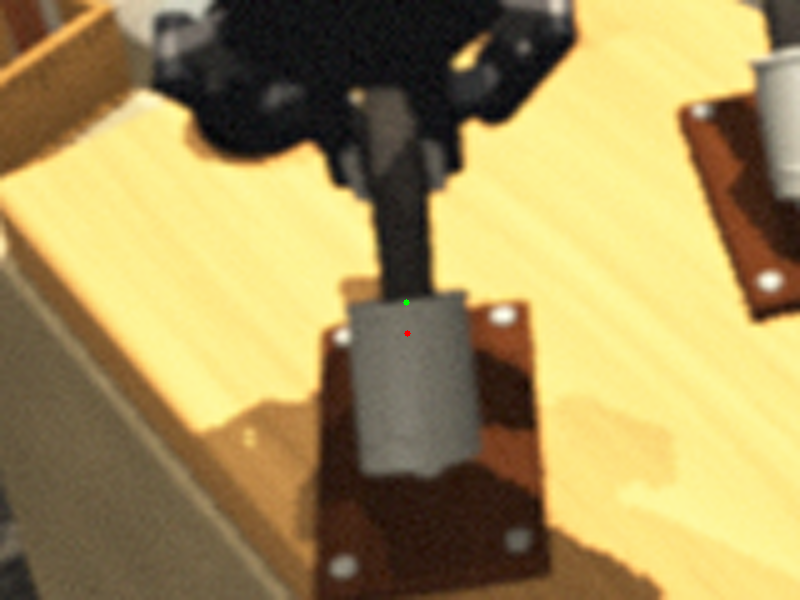

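The handle is going into the cup with no force, centred at (405,295). I'll continue the insertion.

Request:
carry_out([
  [0,[-6.5,0.1,2.1],[0,0,0]],
  [0,[-6.5,0.1,2.1],[0,0,0]],
  [0,[-6.4,0.1,2.1],[0,0,0]],
  [0,[-6,0.1,2.1],[0,0,0]],
  [0,[0,0,0],[0,0,0]],
])

```text
time_s: 12.55
eef_pos: [568.1, 284.6, 108.6]
ee_rot: [0.047, 0.948, -0.266, 0.167]
force: [0.9, -0.1, -0.5]
grip_width: 0.212
```

Run:
```python
from h import *
p,R=ins(8,5,0);delta(p,R);look("7")
```

```text
t 12.55 pos [568.1 284.6 108.6] q [ 22.  34.  83. -20.  53. 155.] F [ 0.9 -0.1 -0.5] w 0.212
turn(6deg units) [ 0.016  0.003 -0.018]
shift tool now [-3.2 -0.2  1.7] in target R [-3.2 -0.2  1.7]
```

View pics/s_7.png

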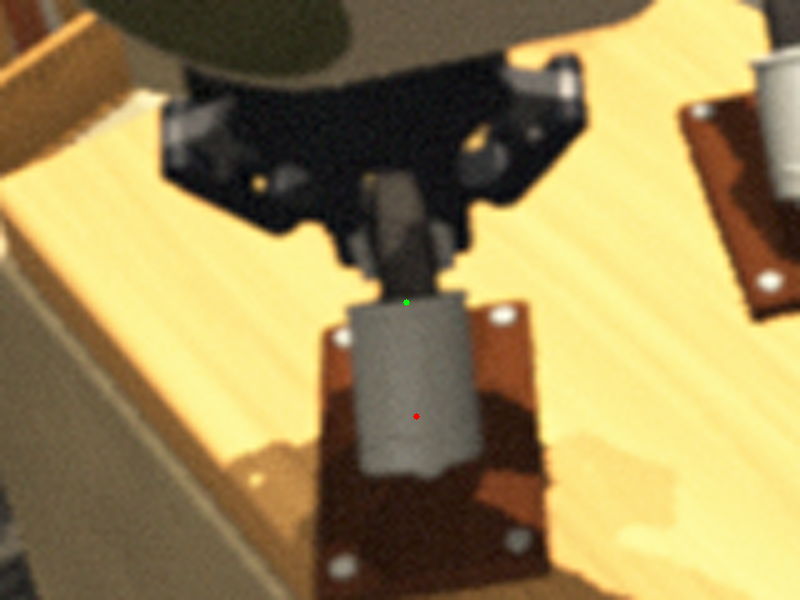

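View pics/w_7.png

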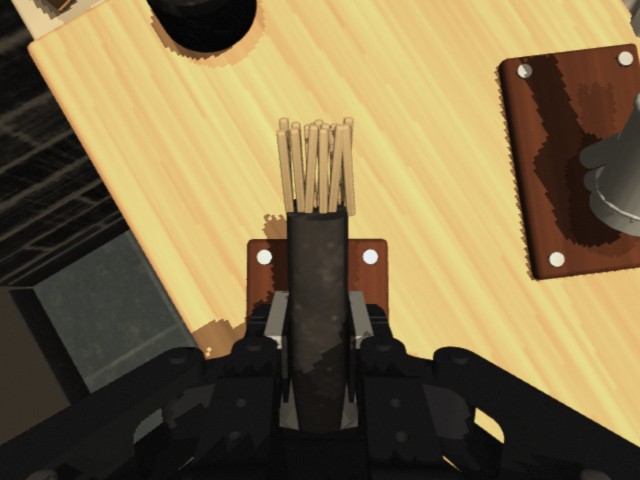

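Request:
carry_out([
  [0,[-2,0,0.9],[0,0,0]],
  [0,[-1.5,0,0.8],[0,0,0]],
  [0,[-1.5,0,0.7],[0,0,0]],
  [0,[0,0,0],[0,0,0]],
])

```text
time_s: 12.98
eef_pos: [565.8, 286.2, 105.5]
ee_rot: [0.047, 0.948, -0.266, 0.168]
force: [0.3, -0.6, -0.9]
grip_width: 0.216
```

Run:
```python
from h import *
p,R=ins(6,5,0);delta(p,R)
```

```text
t 12.98 pos [565.8 286.2 105.5] q [ 23.  34.  83. -21.  52. 155.] F [ 0.3 -0.6 -0.9] w 0.216
turn(6deg units) [ 0.008 -0.007 -0.028]
shift tool now [-1.4  0.   0.7] in target R [-1.4  0.   0.7]
```

Request:
carry_out([
  [30,[0,0,0],[0,0,0]],
  [40,[0,0,0],[0,0,0]],
  [50,[0,0,0],[0,0,0]],
  [60,[0,0,0],[0,0,0]],
  [60,[0,0,0],[0,0,0]],
  [60,[0,0,0],[0,0,0]],
  [60,[0,0,-8],[0,0,0]],
  [60,[0,0,-20],[0,0,0]],
  [60,[0,0,-25],[0,0,0]],
  [60,[0,0,-25],[0,0,0]],
  [60,[0,0,-25],[0,0,0]],
  [60,[0,0,0],[0,0,0]],
  [60,[0,0,0],[0,0,0]],
])

```text
time_s: 14.07
eef_pos: [535.9, 305.1, 204.4]
ee_rot: [0.046, 0.948, -0.266, 0.169]
force: [-0.1, -0.2, -1.1]
grip_width: 0.702
```

Run:
```python
from h import *
from rig import ctrl
delta(None);look("8")
s=ctrl.sense();c=ctrl.capture("wrist");T=np.eye(4);T[:3,:3]=q2R(s["ee_rot"]).as_matrix();T[:3,3]=s["eef_pos"];c["T"]=T@c["tool_from_camera"]
pickle.dump(c,open("w8.pkl","wb"))
```

```text
t 14.07 pos [535.9 305.1 204.4] q [ 26.  27.  80. -19.  63. 154.] F [-0.1 -0.2 -1.1] w 0.702
```

View pics/s_8.png

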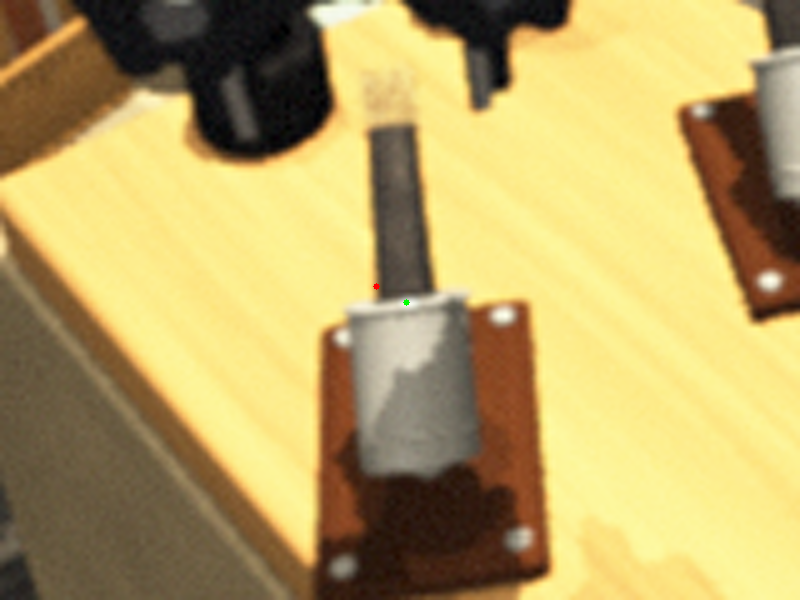

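View pics/w_8.png

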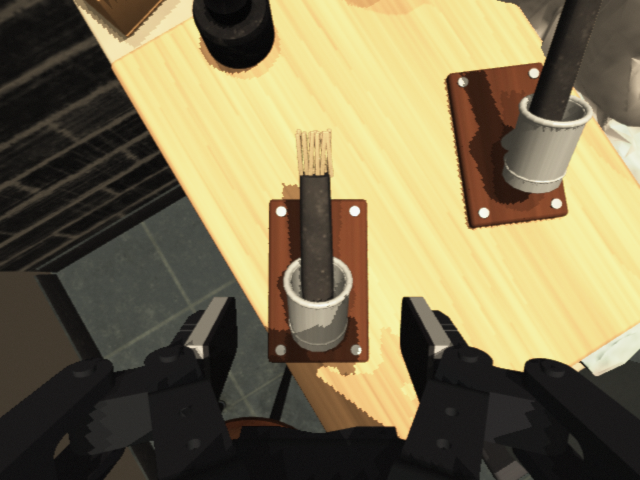

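Run:
```python
from h import *
c=pickle.load(open("w8.pkl","rb"))
a=np.radians(AZ);Rs=np.array([[np.cos(a),np.sin(a),0],[-np.sin(a),np.cos(a),0],[0,0,1]])
L=[]
for u,v in [(314,180),(315,200),(316,220),(316,240),(317,260),(317,275),(317,290)]:
    k=c["range_z"][v-1:v+2,u-3:u+4];p=Rs@(w(c,u,v,np.median(k[k>0]),c["T"])-np.array([544.5,300,38]));print(v,p.round(1));L.append(p)
for u,v in [(299,132),(307,132),(314,132),(322,132),(328,132),(314,137),(314,145)]:
    k=c["range_z"][v-2:v+3,u-2:u+3];k=k[k>0]; print("br",u,v,(Rs@(w(c,u,v,k.min(),c["T"])-np.array([544.5,300,38]))).round(1))
L=np.array(L);m=np.polyfit(L[:,0],L[:,2],1);e=np.arctan(m[0]);print("slope",np.degrees(e),m)
y=np.polyfit(L[:,0],L[:,1],1);print("y",y)
# intersect the ray of the bristle end (v=130) with center plane z=m0 x+m1-8.5/cos e
T=c["T"];d=T[:3,:3]@np.array([(314-c["cx"])/c["fx"],-(130.5-c["cy"])/c["fy"],-1]);o=Rs@(T[:3,3]-[544.5,300,38]);d=Rs@d
for off in(8.5,4,0):
    b=m[1]-off/np.cos(e);t=(m[0]*o[0]+b-o[2])/(d[2]-m[0]*d[0]);tip=o+t*d
    # for centre line, tip at off 8.5
    tipc=np.array([tip[0],tip[1],tip[2]]);
    if off<8.5: tipc=tipc+ (8.5-off)*np.array([np.sin(e),0,-np.cos(e)])
    ax=np.array([np.cos(e),y[0]*np.cos(e),np.sin(e)]);ax/=np.linalg.norm(ax)
    he=tipc-134*ax;print("tip",tipc.round(1),"handle",he.round(1),"dist floor",np.linalg.norm(he-[-30,0,36]).round(1))
```

```text
180 [ 55.1   0.5 104. ]
200 [45.1  0.  99. ]
220 [34.9 -0.5 92.9]
240 [24.1 -0.5 87.1]
260 [12.8 -1.  81. ]
275 [ 4.1 -1.  76.6]
290 [-5.  -0.9 71.4]
br 299 132 [ 78.1   8.1 113.8]
br 307 132 [ 78.8   4.  111.6]
br 314 132 [ 78.2   0.4 113.4]
br 322 132 [ 78.1  -3.8 113.5]
br 328 132 [ 78.1  -6.9 113.6]
br 314 137 [ 75.5   0.4 113.4]
br 314 145 [ 72.4   0.4 109.8]
slope 28.51735253997182 [ 0.54334791 74.15477077]
y [ 0.02351535 -1.05091059]
tip [ 80.7   0.4 108.4] handle [-37.   -2.4  44.4] dist floor 11.2
tip [ 81.4   0.4 108.7] handle [-36.3  -2.4  44.7] dist floor 11.1
tip [ 81.9   0.3 109. ] handle [-35.8  -2.4  45. ] dist floor 11.0
```

Request:
carry_out([
  [60,[0,0,-20],[0,0,0]],
  [60,[0,0,-30],[0,0,0]],
  [60,[0,0,-30],[0,0,0]],
  [60,[0,0,0],[0,0,0]],
  [60,[0,0,0],[0,0,0]],
  [60,[0,0,0],[0,0,0]],
  [60,[0,0,0],[0,0,0]],
])

```text
time_s: 14.8
eef_pos: [512.3, 318.2, 275.8]
ee_rot: [0.048, 0.948, -0.266, 0.167]
force: [0.3, -0.4, -0.9]
grip_width: 0.703
```

Run:
```python
from h import *
from rig import ctrl
delta(None);c=ctrl.capture("scene");cv2.imwrite("pics/end.png",c["color"])
```

```text
t 14.8 pos [512.3 318.2 275.8] q [ 28.  23.  75. -18.  73. 153.] F [ 0.3 -0.4 -0.9] w 0.703
```

View pics/end.png

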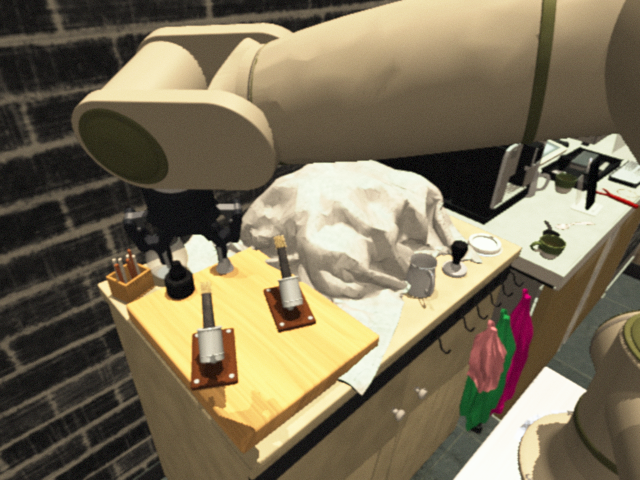

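Both brushes now stand bristles-up: the moved one at (207,300) and the other, which hasn't moved, at (282,255). The flask, jigger, pitcher and tamper are all upright.

```bash
python3 -c "
from rig import ctrl
print(ctrl.finish_job())"
```

```text
the job is handed in; nothing more can be done
None
```

The wrongly placed brush, the one in the left stand, is back in its own cup handle-down with the bristles up. I handed the job in at about 15 s of the 45 s allowed, and `finish_job()` reports no verdict.

**What I did:** I gripped the brush by its sides near the middle and pulled it out along its own axis. I then turned it end for end with a half turn about the tool axis, slid the handle into the cup, released it and backed the arm away.

**Last checks:**
- **Brush position:** measured with the wrist camera after release, the handle end is about 11 mm from the cup-floor centre (limit 25 mm).
- **Bristle tips:** they are about 108 mm above the stand's underside (60 mm needed), with the brush sloping at about 28 degrees.
- **Force:** the readings I took during and after insertion stayed around 1 N.
- **Rest of the scene:** in the final picture the other brush looks unmoved, and the jigger, flask, tamper and pitcher are all upright. I judged this by eye from the scene camera and did not measure it.

No check failed or disagreed. I did not measure the brush's speed at rest.

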